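Bring the sugar round and point it out

ROBOT

A 6-joint arm with a two-finger parallel gripper is mounted at the origin on a cart in front of the work surface, level with it; the furniture and walls round the work are solid. World frame = base frame: x ahead of the robot, y to its left, z up, the work surface at z = 0. Lengths are in m, angles in rad, forces in N, time in s.
With the tool pointing down it reaches from about 0.375 to 0.975 m from the base axis. Payload 3.8 kg.
Tool frame: the origin (TCP) lies between the finger pads, 19 mm behind the fingertips; this is the grasp point; z points along the fingers, y is the line along which they close (so a half turn about z gives the same grasp; the last joint's range is limited). The gripper opens to 85 mm and grips with 20 to 120 N. Pads are 22 mm wide; open, the fingers measure 114 mm over their backs; the gripper's body (76 mm by 85 mm) begins 54 mm behind the grasp point. The pads swing forward as they close: fully open they stand 13 mm farther back than shut.
Start: joints at [1.283, 0.264, 1.604, -0, 1.274, -0.037], TCP at [0.168, 0.654, 0.25] pointing down, gripper open.
Joint ranges: [-2.63, 2.63], [-0.94, 2.18], [0.31, 2.57], [-1.31, 4.45], [0, 2.66], [-2.55, 2.55]. Speed limits (rad/s): [2.57, 2.57, 3.14, 3.14, 3.14, 3.14].

INTERFACE

Orientations are given as a rotation vector (axis times angle).
In Python, from workcell import bot gives the robot as it stands. The module is installed in compiled form; this text tells all that it offers.
- The arm moves only by the shell command python3 -m jog [OPENING] [FORCE], which reads ROWS from standard input. ROWS is a JSON list of rows, 1 to 5 of them, each of 4 numbers: dx, dy, dz in shares of the most that a row can go, 1 being 62.5 mm, then a turn about the tool's z in parts of the range, where 1.0 means 2 rad; each row shifts and turns the commanded pose from where the row before left it, along the tool's axes as they then stand; what a row does not reach is not made up. A row lasts 1/8 s, in which the tool goes at most 0.0625 m and 0.188 rad, less where a joint would pass 70% of its speed; a pose out of reach is approached as far as the arm can. OPENING is the opening from 0.0 (shut) to 1.0 (fully open), set as the command begins (- or left out keeps the last). The fingers move at their own pace and stop on an object; FORCE is the grip in N (left out, the last holds). Time passes only in rows, so rows that do not move let the fingers close. It prints the time, the measured TCP pose, the force, the opening and the grip force at its end. Input that does not fit is refused with a message, and nothing moves.
- bot.read_state(): the state, without advancing time (a new reading comes with each control period).
- bot.read_camera(name): name is "side" or "top"; returns the picture (384x512x3 uint8, red, green, blue); there is no depth.
- bot.camera_info(name): a dict with "intrinsics" (3x3 intrinsics, pixels), "extrinsics" (4x4, takes a point from camera to world coordinates). Camera axes: x right, y down, z forward; pixel columns grow to the right and rows downward; lengths in m; the calibration is good to about 2 mm. A picture is of the moment at which its call begins. camera_info takes no time and is no camera call.
- bot.finish_job(): hands the job in; it is judged then, once.
Trained networks look in the newest picture that a camera, given by its name, has taken for a name from the list of things; names that differ only in an ending like _2 or _b are one class to them, and where a whole thing is asked for, a point or a joint stands for the part that bears it (a point fixed in the world has none). Each returns a list of dicts, best first, with "conf" (0 to 1); they miss things now and then, are a little off and sometimes report something else, mostly with a low value. They report only what shows in the picture. A call takes as long as a camera call.
- bot.search_frame(camera, thing): "box" ([left, top, right, bottom] in pixels, round what is visible of it).
- bot.regions_of(camera, thing): "pixels" (384x512 bool, what is visible of it) and "box" ([left, top, right, bottom] in pixels, round what is visible of it).
- bot.spot_point(camera, thing): "pixel" ([row, column] in pixels: a listed point, or the origin of a listed thing).
The state is a dict: "time": time; "q": joint angles; "joint_vel": joint speeds; "joint_torque": joint torques, N m; "tool_pos": TCP position; "tcp_rot": TCP orientation; "wrist_force": force on the tool from outside, world axes, zero at the start; "torque": the same for the moment, N m; "width": opening from 0.0 (shut) to 1.0 (fully open); "grip_force": force on a finger pad.
Only numpy, scipy, OpenCV 4.12 (cv2) and the standard library are available. Lean on these libraries where they do the work, as an engineer would, in place of code of your own. Each camera call takes 0.05 s, during which the arm holds its last target. There are 200 camera calls.

TASK

Coffee is being made and the sugar bowl is not at hand. With the closed fingertips pressed lightly on the free part of the round turntable, turn it until the sugar bowl stands at the very front of it, on the side towards the front edge of the worktop, touching and lifting none of the things on it or around it. Then point the sugar bowl out from above: hold the closed fingertips, pointing down, a few centimetres straight above the knob of its lid without touching it, keep still there for two seconds and finish still pointing.

Things in the scene. Friction and masses are not known exactly. Their poses are not given: they have to be found in the camera images.
- turntable_large: large dark round turntable, 266 mm across, its foot fixed on the worktop. Origin on its axis at worktop height; axes as the world's, so its front is its -x side. The disc is flat, its top 14 mm above the worktop, with a lip from 127 mm to 133 mm from the axis, 28 mm high above the worktop. Three things stand on it, centres 70 to 80 mm from the axis; the part towards the robot is free at the start
- turntable_large_disc (a joint): angle of the turntable's disc (rad), growing counter-clockwise seen from above; turns without end. It stays where it is left and turns easily: about 0.03 N m and 0.05 N m per rad/s, so a fingertip pressed on the disc with 3 to 15 N carries it round, and the things on it ride along. A tool that points down at the disc has room all round it
- sugar_bowl: the sugar bowl: round and squat, white, with a fixed lid and a small round knob; 95 mm across at mid-height, 74 mm tall; stands loose on the disc. Origin: centre of its underside; z up
- sugar_knob (a point): top of the knob (16 mm across) on the sugar bowl's lid, on the bowl's axis, 73.5 mm above the bowl's underside
- capsule_jar: tall glass storage jar with a flat wide lid and dark coffee capsules in it, 79 mm across, 132 mm tall; stands loose on the disc, not to be touched. Origin: centre of its underside
- espresso_cup: small cup with one handle, 62 x 92 mm with the handle, 51 mm tall; stands loose on the disc, not to be touched. Origin: centre of the underside of its box of 62 x 92 mm; the handle points to its -y
- cup_waiting: another such small cup, on the worktop to the left of the turntable, not to be touched. Origin: as espresso_cup
- teaspoon: metal teaspoon, 130 x 26 x 11 mm, lying on the worktop to the right of the turntable, not to be touched. Origin: centre of its underside
- tumbler: clear drinking glass, 80 mm across, 91 mm tall, on the worktop right of and behind the turntable, not to be touched. Origin: centre of its underside

How it is judged:
By the outcome, as a careful person would: the job done as asked, in the order asked, and still so for the second after the job is handed in, with the robot touching nothing.
It also fails if it takes over 61 s, if anything falls off the work surface, if the arm or the gripper's body presses on something with over 40 N, if the wrist force passes 120 N, or if a joint passes its speed limit or range.

## Working session

There is one attempt and no reset: what is moved stays moved. The work goes in short steps, Python scripts to look and compute and a shell command to move; the robot and the scene stay as the last step left them, time stands still between calls to the robot, and variables do not carry over. Pictures are saved under pics/ and viewed, at most 10 in all, crops included, and the job is handed in when it is done.

```bash
mkdir -p pics; cat > h.py <<'E'
import numpy as np, cv2
from workcell import bot
def ray(cam,row,col):
    i=bot.camera_info(cam);K=np.array(i["intrinsics"]);T=np.array(i["extrinsics"])
    d=T[:3,:3]@np.linalg.solve(K,[col,row,1.]);return T[:3,3],d
def at(cam,row,col,z):
    o,d=ray(cam,row,col);return o+d*(z-o[2])/d[2]
def snap(n):
    ims=[bot.read_camera(c) for c in("side","top")]
    for c,im in zip(("side","top"),ims): cv2.imwrite(f"pics/{n}_{c}.png",im[:,:,::-1])
E
python3 - <<'E'
from h import *
np.set_printoptions(precision=3,suppress=True)
snap("a")
for c in("side","top"):
    print(c,bot.camera_info(c)["extrinsics"])
    for t,z in(("turntable_large",0),("sugar_bowl",.014),("sugar_knob",.0875),("capsule_jar",.014),("espresso_cup",.014),("cup_waiting",0),("teaspoon",0),("tumbler",0)):
        for r in bot.spot_point(c,t)[:2]: print(c,t,round(r["conf"],2),np.round(r["pixel"]),at(c,*r["pixel"],z))
s=bot.read_state();print(s["time"],s["tool_pos"],s["tcp_rot"],s["width"],s["wrist_force"])
from scipy.spatial.transform import Rotation as R
print(R.from_rotvec(s["tcp_rot"]).as_matrix())
a=[cv2.imread(f"pics/a_{c}.png") for c in("side","top")]
E
```

```text
side [[ 0.978 -0.133  0.16   0.448]
 [-0.208 -0.622  0.754 -0.731]
 [-0.    -0.771 -0.636  0.728]
 [ 0.     0.     0.     1.   ]]
side turntable_large 0.83 [221. 236.] [0.548 0.02  0.   ]
side capsule_jar 0.71 [211. 262.] [0.63  0.031 0.014]
side espresso_cup 0.98 [199. 224.] [0.525 0.11  0.014]
side cup_waiting 0.7 [173. 209.] [0.495 0.274 0.   ]
side teaspoon 0.59 [286. 254.] [ 0.554 -0.22  -0.   ]
side tumbler 0.91 [277. 332.] [ 0.752 -0.231  0.   ]
top [[ 0.002 -0.98   0.197  0.395]
 [-1.    -0.005 -0.011  0.057]
 [ 0.012 -0.197 -0.98   1.136]
 [ 0.     0.     0.     1.   ]]
top turntable_large 0.93 [211. 261.] [0.562 0.035 0.   ]
top sugar_bowl 0.67 [222. 291.] [ 0.534 -0.035  0.014]
top sugar_knob 0.77 [211. 294.] [ 0.549 -0.035  0.087]
top capsule_jar 0.56 [186. 262.] [0.618 0.033 0.014]
top espresso_cup 0.96 [226. 233.] [0.524 0.099 0.014]
top cup_waiting 0.63 [240. 153.] [0.491 0.287 0.   ]
top teaspoon 0.59 [211. 368.] [ 0.563 -0.219  0.   ]
top tumbler 0.77 [138. 368.] [ 0.744 -0.227  0.   ]
0.9 [0.168 0.654 0.25 ] [0.393 3.117 0.   ] 1.0013071179441029 [ 0.259 -0.651 -0.043]
[[-0.969  0.248  0.   ]
 [ 0.248  0.969  0.   ]
 [-0.     0.    -1.   ]]
```

View pics/a_top.png

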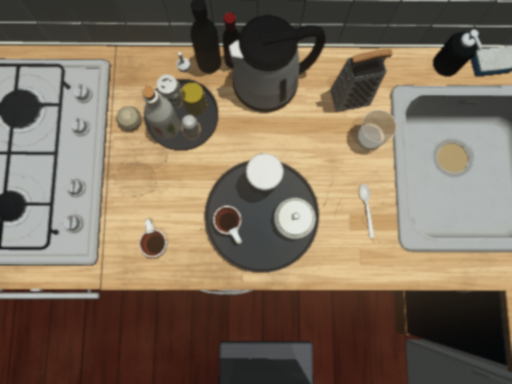

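View pics/a_side.png

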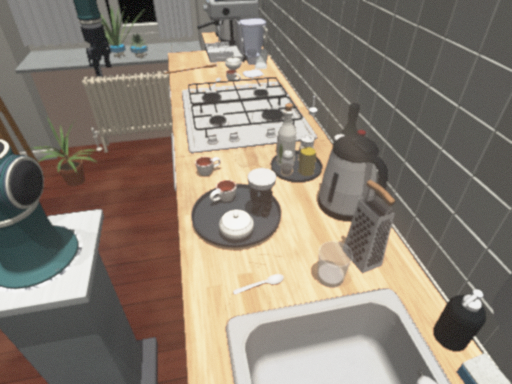

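The top view shows the turntable centred at about (col 262, row 215), with the bowl knob at (295, 216), jar at (265, 172) and cup at (228, 222). The front of the disc is free, around (262, 255). The side view shows the same layout. I'll refine the axis and the bowl angle next.

The manual's scale: shifts go in shares of 62.5 mm and turns go in shares of 2 rad. Converting my numbers, 0.125 rad / 2 = 0.0625.

```bash
cat >> h.py <<'E'
from scipy.optimize import least_squares
from scipy.spatial.transform import Rotation as R
def axis():
    # fit circle of lip's outer edge (z .028, r .133) to outline of the disc mask (with hull)
    m=bot.regions_of("top","turntable_large")[0]["pixels"].astype(np.uint8)
    c=max(cv2.findContours(m,0,1)[0],key=cv2.contourArea)
    h=cv2.convexHull(c)[:,0,:]
    P=np.array([at("top",r,k,.024)[:2] for k,r in h])
    f=least_squares(lambda p:np.hypot(*(P-p[:2]).T)-p[2],[.555,.033,.133],loss="soft_l1",f_scale=.002)
    return f.x
def mid(cam,t,z):
    r=bot.regions_of(cam,t)
    if not r: return None
    b=r[0]["box"];return r[0]["conf"],b,at(cam,(b[1]+b[3])/2,(b[0]+b[2])/2,z)[:2]
def knob():
    o=[]
    for c in("side","top"):
        r=bot.spot_point(c,"sugar_knob")
        o.append((c,r[0]["conf"],at(c,*r[0]["pixel"],.0875)[:2]) if r else (c,None))
    return o
E
python3 - <<'E'
from h import *
np.set_printoptions(precision=3,suppress=True)
print(axis(),knob(),mid("top","sugar_bowl",.05),mid("side","sugar_bowl",.05),mid("top","capsule_jar",.14),mid("top","espresso_cup",.05))
E
echo '[[0, 0, 0, 0.0625], [0, 0, 0, 0.062]]' | python3 -m jog 0
```

```text
time: 1.2
tool_pos: [0.1675, 0.6539, 0.25]
tcp_rot: [0.783, 3.042, 0.0]
wrist_force: [0.2, -0.3, 0.0]
width: 0.604
grip_force: 0.0Traceback (most recent call last):
  File "<stdin>", line 3, in <module>
  File "h.py", line 15, in axis
    m=bot.regions_of("top","turntable_large")[0]["pixels"].astype(np.uint8)
      ~~~~~~~~~~~~~~~~~~~~~~~~~~~~~~~~~~~~~~~^^^
IndexError: list index out of range
```

Converted, -0.168 rad / 2 = -0.084.

```bash
echo '[[0, 0, 0, -0.084], [0, 0, 0, -0.084], [0, 0, 0, -0.084]]' | python3 -m jog 0
python3 - <<'E'
from h import *
np.set_printoptions(precision=3,suppress=True)
for f in (axis,knob,lambda:mid("top","sugar_bowl",.05),lambda:mid("side","sugar_bowl",.05),lambda:mid("top","capsule_jar",.14),lambda:mid("top","espresso_cup",.05)):
    for k in range(2):
        try: print(f())
        except IndexError: print("miss")
E
```

```text
time: 1.58
tool_pos: [0.1675, 0.6539, 0.25]
tcp_rot: [0.015, -3.142, 0.0]
wrist_force: [0.1, -1.2, -0.4]
width: 0.001
grip_force: 0.0
miss
miss
[('side', None), ('top', 0.77, array([ 0.549, -0.035]))]
[('side', None), ('top', 0.77, array([ 0.549, -0.035]))]
(0.7, [275.2, 199.6, 316.5, 240.1], array([ 0.534, -0.043]))
(0.7, [275.2, 199.6, 316.5, 240.1], array([ 0.534, -0.043]))
(0.84, [218.8, 205.0, 250.2, 239.3], array([ 0.537, -0.037]))
(0.84, [218.8, 205.0, 250.2, 239.3], array([ 0.537, -0.037]))
(0.56, [246.0, 152.5, 281.6, 194.2], array([0.621, 0.032]))
(0.56, [246.0, 152.5, 281.6, 194.2], array([0.621, 0.032]))
(0.88, [214.0, 208.1, 244.8, 245.0], array([0.518, 0.107]))
(0.88, [214.0, 208.1, 244.8, 245.0], array([0.518, 0.107]))
```

Converted, -0.052 m is -0.832, -0.025 m is -0.4.

```bash
cat >> h.py <<'E'
def axis():
    im=bot.read_camera("top");g=cv2.cvtColor(im,cv2.COLOR_RGB2GRAY)
    m=(g<100).astype(np.uint8);k=np.zeros_like(m);k[150:282,195:330]=1;m*=k
    n,l,st,_=cv2.connectedComponentsWithStats(m);i=1+st[1:,4].argmax()
    h=cv2.convexHull(cv2.findContours((l==i).astype(np.uint8),0,1)[0][0])[:,0,:]
    P=np.array([at("top",r,c,.02)[:2] for c,r in h])
    f=least_squares(lambda p:np.hypot(*(P-p[:2]).T)-.134,[.555,.033],loss="soft_l1",f_scale=.002)
    return f.x,st[i],np.sqrt(np.mean(f.fun**2))
E
python3 -c "
from h import *
print(axis())"
echo '[[-0.4, -0.832, 0, 0], [-0.4, -0.832, 0, 0], [-0.4, -0.832, 0, 0], [-0.4, -0.832, 0, 0], [-0.4, -0.832, 0, 0]]' | python3 -m jog
echo '[[-0.4, -0.832, 0, 0], [-0.4, -0.832, 0, 0], [-0.4, -0.832, 0, 0], [-0.4, -0.832, 0, 0], [-0.4, -0.832, 0, 0]]' | python3 -m jog
```

```text
(array([0.5504928 , 0.03524339]), array([ 205,  162,  113,  110, 6895], dtype=int32), np.float64(0.0021733661351749554))
time: 2.95
tool_pos: [0.2942, 0.3928, 0.2503]
tcp_rot: [-0.007, 3.141, 0.001]
wrist_force: [0.4, 0.3, -0.3]
width: -0.001
grip_force: 0.0
time: 3.58
tool_pos: [0.4203, 0.1332, 0.2505]
tcp_rot: [-0.007, 3.14, 0.001]
wrist_force: [0.4, 1.5, 0.7]
width: -0.002
grip_force: 0.0
```

Converted, 0.06 m is 0.96, -0.052 m is -0.832.

```bash
echo '[[-0.336, -0.832, 0, 0], [-0.336, -0.832, 0.32, 0], [0, 0, 0.96, 0], [0, 0, 0.96, 0], [0, 0, 0.8, 0]]' | python3 -m jog
echo '[[0, 0, 0.24, 0], [0, 0, 0.08, 0], [0, 0, 0, 0]]' | python3 -m jog
python3 -c "
from h import *
snap('b')"
```

```text
time: 4.2
tool_pos: [0.4616, 0.0306, 0.0582]
tcp_rot: [0.005, -3.141, -0.0]
wrist_force: [0.2, 0.1, -1.2]
width: 0.001
grip_force: 0.0
time: 4.58
tool_pos: [0.4639, 0.0312, 0.0416]
tcp_rot: [-0.007, 3.138, 0.0]
wrist_force: [0.4, -0.0, 0.1]
width: 0.002
grip_force: 0.0
```

View pics/b_side.png

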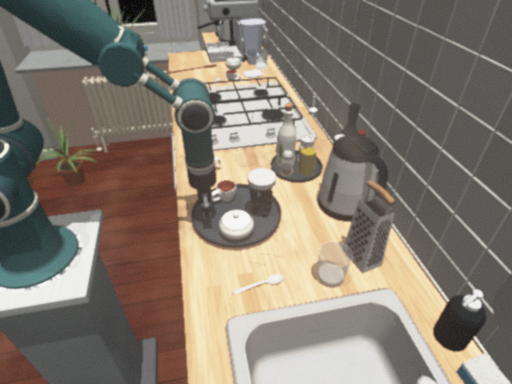

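The closed tip (about (207, 205)) is over the free front of the disc, with the cup handle (214, 196) behind it. Next I press gently.

Converted, 0.005 m is 0.08, 0.003 m is 0.048.

```bash
echo '[[0, 0, 0.08, 0], [0, 0, 0.048, 0], [0, 0, 0, 0]]' | python3 -m jog
echo '[[0, 0, 0.016, 0], [0, 0, 0.016, 0], [0, 0, 0, 0]]' | python3 -m jog
```

```text
time: 5.05
tool_pos: [0.4627, 0.0311, 0.0327]
tcp_rot: [-0.007, 3.141, 0.0]
wrist_force: [-0.6, 0.4, 5.5]
width: -0.001
grip_force: 2.7
time: 5.42
tool_pos: [0.4627, 0.0311, 0.0326]
tcp_rot: [0.007, -3.141, 0.0]
wrist_force: [-8.0, -0.1, 23.6]
width: 0.001
grip_force: 11.8
```

Converted, -0.0015 m is -0.024.

```bash
echo '[[0, 0, -0.024, 0], [0, 0, 0, 0]]' | python3 -m jog
echo '[[0, 0.072, 0, 0], [0, 0.072, 0, 0], [-0.016, 0.144, 0, 0], [-0.032, 0.144, 0, 0], [0, 0, 0, 0]]' | python3 -m jog
python3 - <<'E'
from h import *
np.set_printoptions(precision=3,suppress=True)
snap("c");print(knob(),mid("top","sugar_bowl",.05),mid("side","sugar_bowl",.05),mid("top","capsule_jar",.14))
E
```

```text
time: 5.68
tool_pos: [0.4627, 0.0311, 0.0327]
tcp_rot: [-0.007, 3.141, 0.0]
wrist_force: [-2.5, -0.5, 11.5]
width: 0.0
grip_force: 5.5
time: 6.3
tool_pos: [0.4669, 0.0587, 0.0327]
tcp_rot: [-0.008, 3.138, 0.001]
wrist_force: [0.3, 1.0, 6.7]
width: 0.002
grip_force: 3.5
[('side', 0.9, array([ 0.524, -0.034])), ('top', 0.63, array([ 0.521, -0.027]))] (0.67, [204.5, 158.0, 318.8, 271.4], array([0.546, 0.034])) None (0.82, [257.0, 155.1, 295.6, 200.0], array([0.612, 0.005]))
```

Converted, 0.0083 m is 0.1328, 0.0079 m is 0.1264.

```bash
echo '[[-0.024, 0.0704, 0, 0], [-0.024, 0.0688, 0, 0], [-0.0608, 0.1328, 0, 0], [-0.0736, 0.1264, 0, 0], [-0.0864, 0.1184, 0, 0]]' | python3 -m jog
echo '[[-0.0992, 0.1088, 0, 0], [-0.1088, 0.0976, 0, 0], [-0.0592, 0.0432, 0, 0], [-0.0592, 0.0416, 0, 0], [0, 0, 0, 0]]' | python3 -m jog
python3 - <<'E'
from h import *
np.set_printoptions(precision=3,suppress=True)
snap("d");print(knob(),mid("top","sugar_bowl",.05),mid("side","sugar_bowl",.05),mid("top","capsule_jar",.14))
E
```

```text
time: 7.28
tool_pos: [0.4834, 0.0906, 0.0327]
tcp_rot: [-0.007, 3.139, -0.0]
wrist_force: [-0.4, -1.6, 7.0]
width: -0.001
grip_force: 3.6
time: 7.9
tool_pos: [0.504, 0.109, 0.0327]
tcp_rot: [-0.007, 3.138, 0.001]
wrist_force: [0.4, -0.5, 6.7]
width: 0.001
grip_force: 3.4
[('side', 0.71, array([0.476, 0.008])), ('top', 0.92, array([0.482, 0.007]))] None (0.65, [196.0, 201.5, 227.9, 231.3], array([ 0.479, -0.001])) (0.57, [275.6, 168.1, 313.5, 212.5], array([ 0.585, -0.033]))
```

View pics/d_top.png

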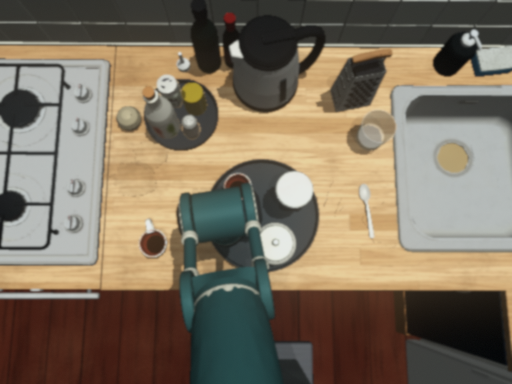

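The bowl knob is at (276, 243), nearly at the front, about 21° short. The jar is at (294, 190) and the cup at (238, 182), partly hidden by the arm. I'll continue.

Converted, -0.0072 m is -0.1152, -0.007 m is -0.112.

```bash
echo '[[-0.0624, 0.0368, 0, 0], [-0.0656, 0.0336, 0, 0], [-0.112, 0.0496, 0, 0], [-0.1152, 0.0384, 0, 0], [-0.0704, 0.0192, 0, 0]]' | python3 -m jog
echo '[[0, 0, 0, 0], [0, 0, 0, 0]]' | python3 -m jog
python3 - <<'E'
from h import *
np.set_printoptions(precision=3,suppress=True)
snap("e");print(knob(),mid("top","sugar_bowl",.05),mid("side","sugar_bowl",.05),mid("top","capsule_jar",.14))
for c in("top","side"):print(bot.spot_point(c,"sugar_bowl"))
E
cd pics; python3 -c "
import cv2
im=cv2.imread('e_top.png')[150:290,160:340];cv2.imwrite('e_c.png',cv2.resize(im,None,fx=4,fy=4,interpolation=2))"
```

```text
time: 8.88
tool_pos: [0.5301, 0.1201, 0.0327]
tcp_rot: [-0.007, 3.139, 0.0]
wrist_force: [0.1, -0.7, 7.8]
width: -0.001
grip_force: 4.2
time: 9.12
tool_pos: [0.5303, 0.1201, 0.0327]
tcp_rot: [-0.007, 3.138, 0.001]
wrist_force: [1.0, -0.3, 6.4]
width: 0.0
grip_force: 3.3
[('side', 0.9, array([0.483, 0.028])), ('top', 0.68, array([0.478, 0.026]))] (0.72, [254.9, 226.7, 284.0, 269.0], array([0.471, 0.017])) (0.74, [191.3, 197.0, 224.1, 226.9], array([0.469, 0.02 ])) (0.8, [277.8, 183.5, 318.0, 222.8], array([ 0.558, -0.04 ]))
[{'pixel': [247.3, 266.6], 'conf': 0.83}]
[{'pixel': [213.6, 211.6], 'conf': 0.75}]
```

View pics/e_c.png

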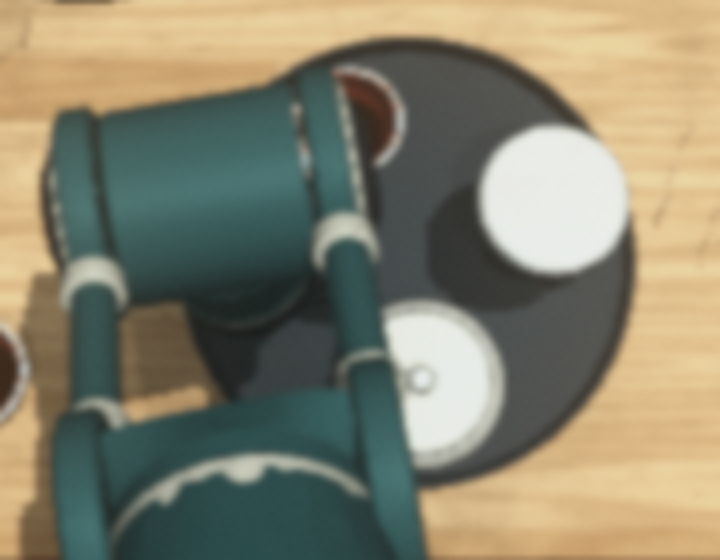

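The knob is at full-image (265, 245). It is about 2–6° short, so I'll add 3°, lift off straight up and check with a clear view.

Converted, -0.05 m is -0.8, -0.02 m is -0.32.

```bash
echo '[[-0.0352, 0.008, 0, 0], [-0.0368, 0.008, 0, 0], [0, 0, 0, 0], [0, 0, -0.32, 0], [0, 0, -0.8, 0]]' | python3 -m jog
echo '[[0, 0, -0.8, 0], [0, 0, -0.8, 0], [0, 0, -0.48, 0], [0.64, 0.72, 0, 0], [0.64, 0.72, 0, 0]]' | python3 -m jog
echo '[[0.32, 0.88, 0, 0], [0.16, 0.88, 0, 0], [0, 0, 0, 0]]' | python3 -m jog
python3 - <<'E'
from h import *
np.set_printoptions(precision=3,suppress=True)
snap("f");print(axis(),knob(),mid("top","sugar_bowl",.05),mid("side","sugar_bowl",.05),mid("top","capsule_jar",.14))
E
cd pics; python3 -c "
import cv2
im=cv2.imread('f_top.png')[150:290,160:340];cv2.imwrite('f_c.png',cv2.resize(im,None,fx=4,fy=4,interpolation=2))"
```

```text
time: 10.2
tool_pos: [0.5298, 0.1203, 0.0988]
tcp_rot: [0.006, -3.134, 0.002]
wrist_force: [0.9, 0.0, 0.5]
width: -0.004
grip_force: 0.0
time: 10.82
tool_pos: [0.4521, 0.211, 0.2317]
tcp_rot: [-0.003, 3.141, 0.001]
wrist_force: [-0.1, 0.7, -0.4]
width: -0.002
grip_force: 0.0
time: 11.2
tool_pos: [0.4208, 0.3234, 0.231]
tcp_rot: [0.015, -3.141, -0.001]
wrist_force: [0.5, -0.8, -0.2]
width: -0.003
grip_force: 0.0
(array([0.55 , 0.035]), array([ 205,  160,  113,  112, 6658], dtype=int32), np.float64(0.002269502582597891)) [('side', 0.64, array([0.485, 0.027])), ('top', 0.61, array([0.486, 0.04 ]))] (0.58, [245.0, 225.6, 284.8, 267.3], array([0.474, 0.027])) (0.76, [192.2, 194.1, 222.7, 221.6], array([0.47 , 0.037])) (0.94, [277.4, 182.0, 319.3, 223.4], array([ 0.559, -0.04 ]))
```

View pics/f_c.png

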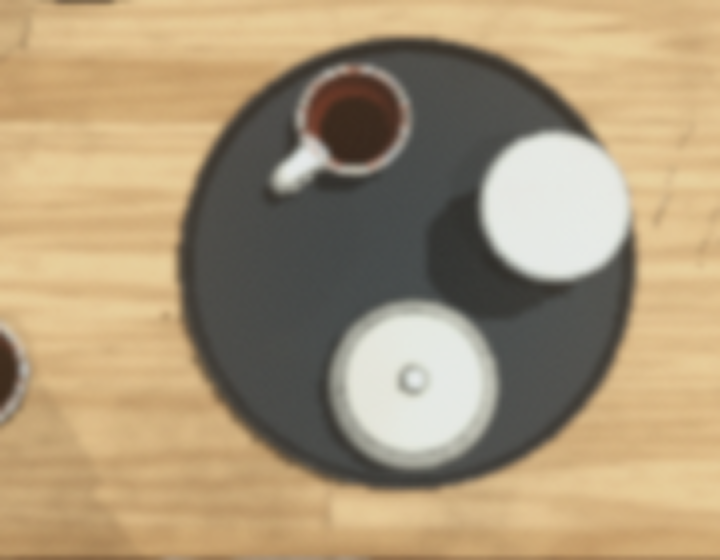

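The disc spans crop columns 180–635 (centre 407.5) and the knob is at (414, 379). The bowl is at the front to within about 2°, the disc is free of contact, and everything is upright. Next I compute this precisely from these pixels.

```bash
python3 - <<'E'
from h import *
np.set_printoptions(precision=4,suppress=True)
k=at("top",150+379/4,160+414/4,.0875)[:2]; b=at("top",150+384/4,160+414/4,.05)[:2]
im=bot.read_camera("side");cv2.imwrite("pics/g.png",cv2.resize(im[170:260,170:300,::-1],None,fx=6,fy=6,interpolation=2))
ax=np.array([.550,.035]);
for p in(k,b):print(p,np.hypot(*(p-ax)),np.degrees(np.arctan2(*(p-ax)[::-1]))%360)
print(np.array([at("top",150+262/4,160+x/4,.02) for x in (180,407.5,635)]),bot.read_state()["tool_pos"])
E
```

```text
[0.4749 0.0311] 0.07515042381150373 182.94943829356492
[0.475  0.0302] 0.07513670095518483 183.66579215493027
[[ 0.5473  0.1655  0.02  ]
 [ 0.5479  0.0332  0.02  ]
 [ 0.5484 -0.0994  0.02  ]] [0.4226 0.3196 0.2315]
```

View pics/g.png

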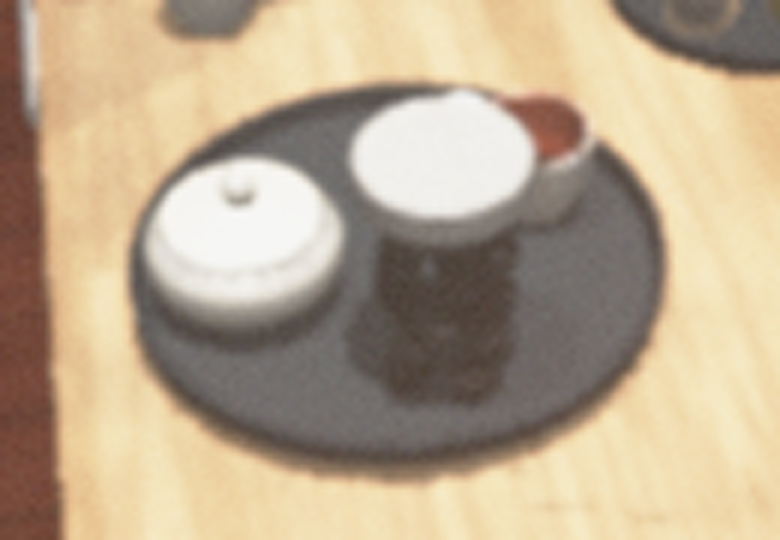

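The side view shows the bowl at the front edge, knob near crop (238, 185), with the jar and cup standing. The bowl is within about 3° of the front. Next I move over the knob.

Converted, -0.0577 m is -0.9232, -0.0105 m is -0.168.

```bash
echo '[[-0.168, -0.9232, 0, 0], [-0.168, -0.9232, 0, 0], [-0.168, -0.9232, 0, 0], [-0.168, -0.9232, 0, 0], [-0.168, -0.9232, 0, 0]]' | python3 -m jog
echo '[[0, 0, 0, 0], [0, 0, 0, 0], [0, 0, 0, 0]]' | python3 -m jog
python3 - <<'E'
from h import *
print(at("side",170+185/6,170+238/6,.0855),bot.read_state()["tool_pos"])
E
```

```text
time: 12.28
tool_pos: [0.4761, 0.0299, 0.2319]
tcp_rot: [-0.005, 3.14, 0.0]
wrist_force: [1.2, 0.0, -0.0]
width: 0.003
grip_force: 0.0
time: 12.65
tool_pos: [0.4757, 0.0333, 0.2314]
tcp_rot: [0.009, -3.141, -0.001]
wrist_force: [-0.3, 0.3, -0.2]
width: 0.001
grip_force: 0.0
[0.47811856 0.02500909 0.0855    ] [0.475723   0.03327444 0.23144684]
```

Converted, 0.03 m is 0.48, 0.02 m is 0.32.

```bash
echo '[[-0.008, -0.056, 0.48, 0], [0, 0, 0.48, 0], [0, 0, 0.32, 0], [0, 0, 0.192, 0], [0, 0, 0, 0]]' | python3 -m jog
python3 - <<'E'
from h import *
im=bot.read_camera("side");cv2.imwrite("pics/i.png",cv2.resize(im[150:250,160:300,::-1],None,fx=5.5,fy=5.5,interpolation=2))
print(bot.read_state()["tool_pos"])
i=bot.camera_info("side");T=np.linalg.inv(i["extrinsics"]);p=np.array([*bot.read_state()["tool_pos"][:2],bot.read_state()["tool_pos"][2]-.019,1])
for z in(p[2],.0875):
    q=i["intrinsics"]@(T@[p[0],p[1],z,1])[:3];q/=q[2];print((q[0]-160)*5.5,(q[1]-150)*5.5)
E
```

```text
time: 13.28
tool_pos: [0.4758, 0.0296, 0.1387]
tcp_rot: [0.009, -3.14, -0.0]
wrist_force: [-0.2, -0.2, 0.7]
width: 0.003
grip_force: 0.0
[0.47649879 0.02943642 0.13963234]
263.0912203585286 220.85581531785508
268.7031192452597 271.48114372489727
```

View pics/i.png

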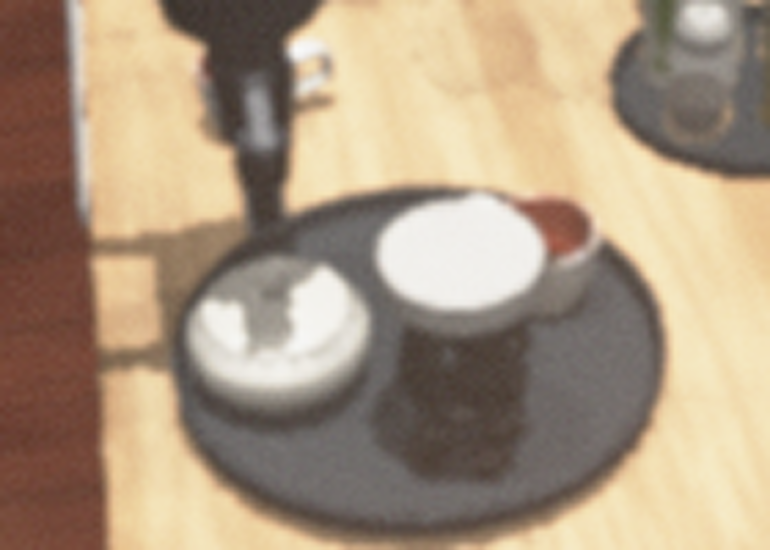

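The fingertips (265, 225) are straight above the knob (about (270, 275)) with a gap of about 3 cm. I'll hold for 2.5 s and hand in.

```bash
echo '[[0, 0, 0, 0], [0, 0, 0, 0], [0, 0, 0, 0], [0, 0, 0, 0], [0, 0, 0, 0]]' | python3 -m jog >/dev/null
echo '[[0, 0, 0, 0], [0, 0, 0, 0], [0, 0, 0, 0], [0, 0, 0, 0], [0, 0, 0, 0]]' | python3 -m jog>/dev/null
echo '[[0, 0, 0, 0], [0, 0, 0, 0], [0, 0, 0, 0], [0, 0, 0, 0], [0, 0, 0, 0]]' | python3 -m jog>/dev/null
echo '[[0, 0, 0, 0], [0, 0, 0, 0], [0, 0, 0, 0], [0, 0, 0, 0], [0, 0, 0, 0]]' | python3 -m jog>/dev/null
echo '[[0, 0, 0, 0], [0, 0, 0, 0], [0, 0, 0, 0], [0, 0, 0, 0], [0, 0, 0, 0]]' | python3 -m jog
python3 -c "
from workcell import bot
print(bot.finish_job())"
```

```text
time: 16.45
tool_pos: [0.4765, 0.0288, 0.1395]
tcp_rot: [-0.007, 3.142, 0.0]
wrist_force: [-0.7, -0.2, -0.5]
width: -0.003
grip_force: 0.0
the job is handed in; nothing more can be done
None
```

The sugar bowl is at the front of the turntable, within about 3° by the camera; the closed fingertips held still about 3 cm above its knob for over two seconds, nothing was seen touched or displaced, and I handed the job in at about 16.5 s (no verdict returned).

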